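Pump up the air clamp on a guitar neck

TASK

Pump up the air clamp that holds the guitar neck: with the fingertips, push the black-capped plunger all the way down and let it spring all the way back up, again and again, until the steel indicator pin beside it stands fully out. Only the pumping may move the pin, so do not touch it; pick nothing up and leave the tools and parts around the pump where they are. Finish with the plunger up and the hand clear of it.

Things in the scene. Friction and masses are not known exactly. Their poses are not given: they have to be found in the camera images.
- pump: Air clamp fixed to the bench: grey base plate 110 (x) x 210 (y) x 14 mm, origin under its centre, z up. At x = 0: pump barrel with black-capped plunger at y = +50 mm, grey indicator turret (52 mm across, top at 85 mm) at y = -45 mm. A 630 mm long guitar neck, up to 82 mm wide, top at 100 mm, lies along y at x = +145 mm under an aluminium arch 139 mm high at y = +120 mm
- plunger_top (a point): Centre of the flat top of the plunger's black cap, 40 mm across, over the aluminium barrel. 125 mm above the bench when up, 100 mm fully down. It moves only straight down; a spring, 8 N at the top rising to about 18 N at the bottom with the pump's load, returns it by itself within 0.3 s of letting go
- plunger_down (a joint): Plunger position in m: 0 fully up, 0.025 fully down (hard stop). A stroke counts only if it goes past about 0.022 and then comes back above about 0.003
- pin_out (a joint): How far the indicator pin is out, in m: 0.032 is fully out, and it starts at 0.001 to 0.0105. Each full down stroke of the plunger lifts it by some 7 mm (the first one by up to 13 mm) and it stays there while the plunger returns, so three or four full strokes are needed; further strokes do no harm
- pin_top (a point): Centre of the top of the steel indicator pin, 12 mm across, which rises out of the turret 95 mm from the plunger's axis: 88 mm above the bench when pin_out is 0, 120 mm when fully out
- screwdriver: loose screwdriver with black handle, 190 mm long, lying near the pump, to be left alone
- sanding_block: loose cork sanding block, 60 x 100 x 30 mm, between pump and robot, to be left alone
- winder: loose crank-shaped string winder with a grey handle, 125 mm long, 24 mm high, between pump and robot, to be left alone
- tuner: loose steel guitar tuning machine with a white button, 60 mm long, 34 mm high, beside the indicator turret, to be left alone
- glue: loose white glue bottle, 54 mm across, 130 mm tall, beyond the tuner, to be left alone
- parts_bowl: loose small metal bowl, 80 mm across, 35 mm high, on the plunger's side, to be left alone
- capo: loose dark steel guitar capo, 85 x 40 x 16 mm, between pump and robot, to be left alone

How it is judged (in metres and radians):
On the way, in this order (a step that is already met when the one before it is completed fails the run):
1. the plunger is pushed down (value of joint plunger_down above 0.018 m).
2. the pin is fully out (value of joint pin_out above 0.0295 m), for 0.1 s.
At the end, for the whole second after the job is handed in: The pin is out by more than 29.5 mm of its 32 mm, the plunger is back up to within 3 mm, and each loose thing is within 25 mm of where it started (value of joint pin_out above 0.0295 m and value of joint plunger_down below 0.003 m and distance of each of screwdriver, sanding_block, winder, tuner, glue, parts_bowl, capo from where it was at the start of the episode below 0.025 m); the robot touches nothing.
It fails at once if the robot touches the indicator pin (contact force between any of the arm, the fingers and pin above 0.5 N).
It fails at once if one of the loose tools or parts is moved more than 25 mm or lifted (distance of any of screwdriver, sanding_block, winder, tuner, glue, parts_bowl, capo from where it was at the start of the episode above 0.025 m).
It also fails if it takes over 42 s, if anything falls off the work surface, if the arm or the gripper's body presses on something with over 40 N, if the wrist force passes 120 N, or if a joint passes its speed limit or range.

ROBOT

A 6-joint arm with a two-finger parallel gripper is mounted at the origin on the work surface. World frame = base frame: x ahead of the robot, y to its left, z up, the work surface at z = 0. Lengths are in mm, angles in rad, forces in N, time in s.
With the tool pointing down it reaches from about 275 to 750 mm from the base axis. Payload 10.2 kg.
Tool frame: the origin (TCP) lies on the front face of the gripper's body, between the roots of the fingers; the fingertips stand 73 mm ahead of it and the grasp point (between the pads) lies 54 mm ahead of it; z points along the fingers, y is the line along which they close (so a half turn about z gives the same grasp; the last joint's range is limited). The gripper opens to 85 mm and grips with 20 to 120 N. Pads are 22 mm wide; open, the fingers measure 114 mm over their backs; the gripper's body (76 mm by 85 mm) begins 54 mm behind the grasp point. The pads swing forward as they close: fully open they stand 13 mm farther back than shut.
Start: joints at [1.045, 0.313, 1.498, -0, 1.331, -0.223], TCP at [156.565, 501.118, 303.894] pointing down, gripper open.
Joint ranges: [-2.94, 2.94], [-0.97, 2.17], [0.19, 2.56], [-1.23, 4.37], [0.02, 3.11], [-2.88, 2.88]. Speed limits (rad/s): [2.39, 2.39, 3.01, 3.14, 3.14, 3.14].

INTERFACE

Orientations are given as a unit quaternion [w, x, y, z].
In Python, from rig import * gives the robot as it stands.
- The arm moves only by the tool step_arm, never from a script. Its argument "plan" is a list of rows, each an object with "offset": the shift along the tool's x, y, z in cm, a list of three; "rot": the turn, a rotation vector about the tool's x, y, z in degrees, a list of three; "gripper": the finger opening in cm, from 0 to 8.54. In form: [{"offset": [x, y, z], "rot": [wx, wy, wz], "gripper": gripper}, ...]. A call has 1 to 12 rows; each row is the pose to reach, as a shift and turn from the pose commanded when the call began, along the tool's axes at that moment; what a row does not reach only later rows make up. A row lasts 1/10 s, in which the tool goes at most 50 mm and 8.59 degrees, less where a joint would pass 70% of its speed; a pose out of reach is approached as far as the arm can. A call with a gripper value outside its range is refused whole. The fingers move at their own pace and stop on an object; "squeeze" is the grip in N (left out, the last holds). Time passes only in rows, so rows that repeat a pose let the fingers close. It gives the time, the measured TCP pose, the force, the opening and the grip force at its end, in the units of the state.
- sense(): the state, without advancing time (a new reading comes with each control period).
- capture(name): name is "scene" or "top"; returns a dict with "color" (420x560x3 uint8, red, green, blue), "depth" (420x560 float32, mm along the optical axis (not along the pixel's ray), 0 where there is no reading), "vertical_fov" (degrees; the focal length in pixels is half the picture's height over the tangent of half this angle, whatever the lens; pixels are square), "cx", "cy" (the principal point, pixels), "k1" (the pictures are not rectified: a ray, as slopes to the right and down, at radius r is drawn at 1 + k1 r^2 times it, then the intrinsics apply), "rvec" (rotation vector, rad) and "tvec" (3), from world to camera coordinates, as OpenCV has them. Camera axes: x right, y down, z forward; pixel columns grow to the right and rows downward; lengths in mm; the calibration is good to about 2 mm. A picture is of the moment at which its call begins.
- finish_job(): hands the job in; it is judged then, once.
The state is a dict: "time_s": time; "joints": joint angles; "dq": joint speeds; "tau": joint torques, N m; "eef_pos": TCP position; "ee_rot": TCP orientation; "force": force on the tool from outside, world axes, zero at the start; "wrist_torque": the same for the moment, N m; "grip_width": opening from 0.0 (shut) to 1.0 (fully open); "grip_force": force on a finger pad.
Only numpy, scipy, OpenCV 4.12 (cv2) and the standard library are available. Lean on these libraries where they do the work, as an engineer would, in place of code of your own. Each camera call takes 0.05 s, during which the arm holds its last target. There are 200 camera calls.

## Working session

There is one attempt and no reset: what is moved stays moved. The work goes in short steps, Python scripts to look and compute and a tool call to move; the robot and the scene stay as the last step left them, time stands still between calls to the robot, and variables do not carry over. Pictures are saved under pics/ and viewed, at most 10 in all, crops included, and the job is handed in when it is done.

Besides the shell and the picture viewer there is one more tool, called by a JSON object that holds its "fn" and its "kwargs". step_arm: Moves the arm, as the interface text tells. Its arguments: {"type":"object","properties":{"plan":{"type":"array"},"squeeze":{"type":"number"}},"required":["plan"]}

```bash
mkdir -p pics; cat > h.py <<'E'
from rig import *
import numpy as np, cv2
def cloud(c):
    # world xyz per pixel
    h,w=c["depth"].shape; f=h/2/np.tan(np.radians(c["vertical_fov"])/2)
    K=np.array([[f,0,c["cx"]],[0,f,c["cy"]],[0,0,1.]])
    v,u=np.mgrid[:h,:w]; p=np.stack([u,v],-1).reshape(-1,1,2).astype(float)
    s=cv2.undistortPoints(p,K,np.array([c["k1"],0,0,0.])).reshape(h,w,2)
    P=np.dstack([s,np.ones((h,w))])*c["depth"][...,None]
    R,_=cv2.Rodrigues(np.array(c["rvec"],float))
    return (P-np.array(c["tvec"],float).ravel())@R
E
python3 - <<'E'
from h import *
s=sense(); print(s)
for n in("scene","top"):
    c=capture(n); cv2.imwrite(f"pics/{n}0.png",c["color"][...,::-1]); np.savez(f"{n}0.npz",P=cloud(c),color=c["color"],depth=c["depth"])
E
```

```text
{'time_s': 0.0, 'joints': array([ 1.04457666e+00,  3.13456581e-01,  1.49842084e+00,  1.38883985e-05,
        1.33097958e+00, -2.23390539e-01]), 'dq': array([ 0.00246306,  0.00150948,  0.0012625 , -0.00232023, -0.00247499,
        0.00124455]), 'tau': array([-2.70780220e-04, -4.12253416e+01, -2.59745872e+01, -1.50854585e-04,
        4.02123987e-03,  2.71203007e-07]), 'eef_pos': array([156.49080697, 500.97143448, 303.33775806]), 'ee_rot': array([-2.37709939e-04,  1.50838268e-01,  9.88558252e-01, -5.85819788e-04]), 'force': array([-0.29693008,  0.31988639, -0.0261919 ]), 'wrist_torque': array([ 0.06116067, -0.02475481, -0.02012608]), 'grip_force': 0.0, 'grip_width': 0.99763196234175}
```

View pics/scene0.png

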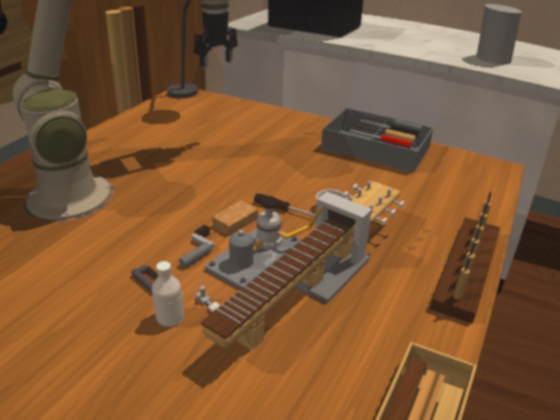

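View pics/top0.png

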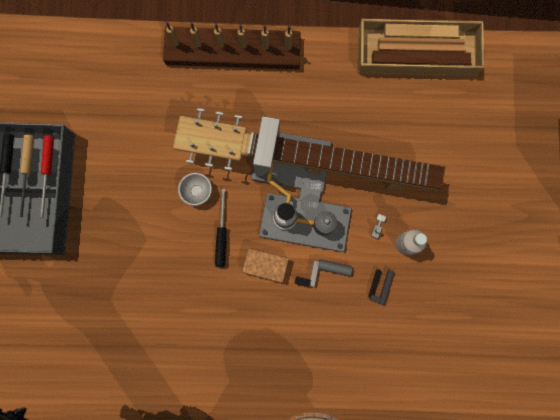

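The top view shows the plunger cap near pixel (286,211), the turret at (326,222), and the neck and arch above them. The sanding block is at (266,265), the winder at (325,270), the screwdriver at (221,235) and the bowl at (195,190). Next I measure positions.

```bash
python3 - <<'E'
from h import *
d=np.load("top0.npz"); P=d["P"]; 
def reg(n,u0,u1,v0,v1,z0,z1):
    q=P[v0:v1,u0:u1].reshape(-1,3); q=q[(q[:,2]>z0)&(q[:,2]<z1)]
    if len(q): print(n,len(q),q.mean(0).round(1),np.median(q,0).round(1),q.min(0).round(1),q.max(0).round(1))
reg("cap",265,307,190,235,112,140)
reg("turret",307,345,203,240,78,87)
reg("pin",307,345,203,240,87.5,140)
reg("neck",290,440,135,200,85,115)
reg("arch",250,285,110,180,120,160)
reg("bowl",175,215,172,210,15,60)
reg("screw",210,232,185,270,8,60)
reg("block",240,292,245,285,15,60)
reg("wind",292,356,255,290,8,60)
print(P[200:226:2,272:302:2,2].round(0).astype(int))
print(P[210:236:2,314:340:2,2].round(0).astype(int))
d=np.load("scene0.npz"); P=d["P"]
reg("cap_s",245,290,195,250,112,140)
reg("turret_s",225,257,220,270,78,87)
reg("pin_s",225,257,220,270,87.5,140)
c=cv2.resize(d["color"][180:300,190:350],None,fx=5,fy=5,interpolation=cv2.INTER_CUBIC);cv2.imwrite("pics/c1.png",c[...,::-1])
E
```

```text
cap 241 [570.2  76.  124.6] [570.3  76.5 124.7] [552.2  57.  119.2] [588.9  94.9 130.3]
turret 233 [555.5 -17.7  82.1] [554.8 -17.8  82.1] [533.4 -39.   78. ] [580.    4.8  87. ]
pin 35 [555.2 -17.6  91.8] [554.8 -16.9  92.5] [541.8 -31.1  87.6] [564.9  -8.1  99. ]
neck 3639 [ 688.4 -102.4   98.4] [ 688.4 -103.3   98.6] [ 637.2 -273.4   85. ] [742.3  69.8 105.9]
arch 917 [722.  123.  137.9] [721.7 122.9 138.1] [666.   96.  120.3] [782.9 150.8 145.8]
bowl 477 [636.1 297.2  26.7] [639.7 301.7  27.6] [593.5 254.4  15. ] [670.5 331.4  40.1]
screw 531 [517.1 227.9  21.3] [508.3 227.3  21.8] [449.2 215.    8.3] [641.1 257.6  37.7]
block 1074 [455.2 119.2  29.6] [455.3 119.2  29.6] [417.8  65.6  20.2] [494.  173.5  37.8]
wind 582 [444.2 -19.7  20.7] [448.7 -17.7  20.9] [406.  -85.5   8.5] [473.2  47.8  29.9]
[[ 15  12  13  12  13  17  10  52  54  16  14  13  13  13  15]
 [ 12  10  13  12  17  19  16  53  52   9  13  13  12   9  16]
 [ 15  12   8  12  12 124 125 129 128 125  15  12  10  11  11]
 [ 10  15  11  75 125 127 122 127 126 125 125  12  11  12  12]
 [ 12  13  75 125 126 124 124 123 1
[... 651 characters left out ...]
  9 12]
 [10 70 84 78 80 84 84 84 83 80 73 12 12]
 [14 75 80 86 87 81 92 87 87 79 80 75 11]
 [50 79 81 86 84 94 98 92 87 85 79 76 18]
 [62 80 87 86 86 85 94 94 83 88 81 77 12]
 [51 76 81 84 83 89 86 84 86 85 80 73 13]
 [44 76 78 83 80 85 84 88 82 82 78 15 11]
 [28 64 74 83 81 77 82 78 80 78 76 15 17]
 [13 40 62 73 75 76 77 80 80 76 17 15 15]
 [ 8 13 33 54 72 76 77 73 62 13 13 16 17]
 [15 14 16 24 38 39 39 18 13 15 11 12 15]]
cap_s 179 [574.8  71.1 123.4] [575.6  70.1 124.5] [554.5  55.5 112.3] [591.3  94.9 127.7]
turret_s 183 [561.4 -24.9  82.3] [562.9 -25.9  82.4] [536.5 -44.4  78.1] [580.2  -1.   87. ]
pin_s 27 [558.6 -20.6  92.4] [559.  -21.5  93. ] [553.3 -26.4  87.7] [562.3 -12.6  97. ]
```

View pics/c1.png

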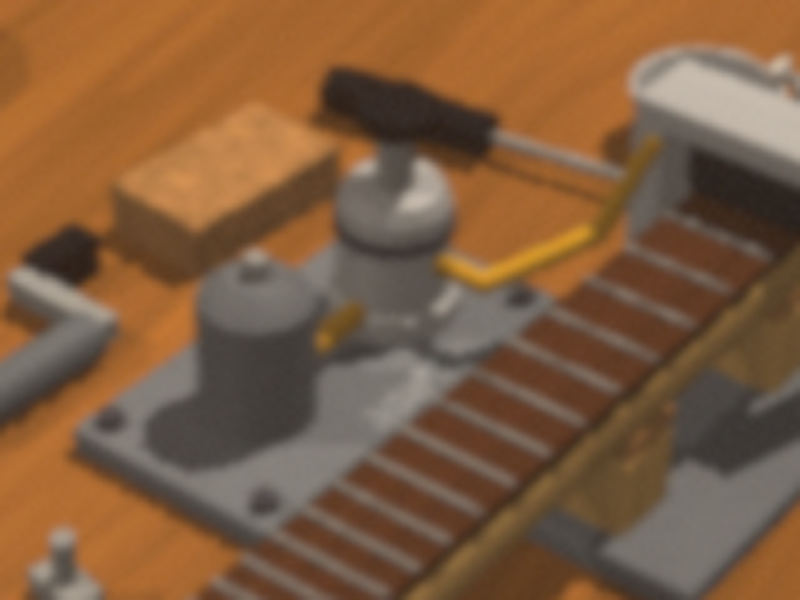

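The cap top is at about (571, 75, 125) and the pin at about (555, -18, 95). They are 95 mm apart, as the description says. I move above the plunger with the fingers shut.

{"fn": "step_arm", "kwargs": {"plan": [{"offset": [-4, -2, 0], "rot": [0, 0, 0], "gripper": 0}, {"offset": [-8, -4.3, 0], "rot": [0, 0, 0], "gripper": 0}, {"offset": [-12, -6.5, 0.5], "rot": [0, 0, 0], "gripper": 0}, {"offset": [-16, -8.7, 1], "rot": [0, 0, 0], "gripper": 0}, {"offset": [-20.5, -11, 1.5], "rot": [0, 0, 0], "gripper": 0}, {"offset": [-25, -13.5, 2], "rot": [0, 0, 0], "gripper": 0}, {"offset": [-29.3, -15.8, 2.5], "rot": [0, 0, 0], "gripper": 0}, {"offset": [-33.5, -18.1, 3], "rot": [0, 0, 0], "gripper": 0}, {"offset": [-37.7, -20.4, 3.5], "rot": [0, 0, 0], "gripper": 0}, {"offset": [-42, -22.7, 4], "rot": [0, 0, 0], "gripper": 0}, {"offset": [-46.2, -25, 4.5], "rot": [0, 0, 0], "gripper": 0}, {"offset": [-49.5, -26.8, 5], "rot": [0, 0, 0], "gripper": 0}]}}

```text
time_s: 1.3
eef_pos: [550.5, 95.4, 253.3]
ee_rot: [-0.0, 0.151, 0.988, -0.0]
force: [0.3, 1.2, 0.1]
grip_width: 0.001
grip_force: 0.0
```

{"fn": "step_arm", "kwargs": {"plan": [{"offset": [-2.7, -1.5, 1], "rot": [0, 0, 0], "gripper": 0}, {"offset": [-2.7, -1.5, 3], "rot": [0, 0, 0], "gripper": 0}, {"offset": [-2.7, -1.5, 3.5], "rot": [0, 0, 0], "gripper": 0}, {"offset": [-2.7, -1.5, 3.5], "rot": [0, 0, 0], "gripper": 0}]}}

```text
time_s: 1.7
eef_pos: [569.9, 75.7, 218.2]
ee_rot: [-0.001, 0.151, 0.989, -0.0]
force: [-0.0, 0.4, -0.2]
grip_width: -0.001
grip_force: 0.0
```

```bash
python3 - <<'E'
from h import *
c=capture("scene"); k=cv2.resize(c["color"][120:300,170:410],None,fx=3.3,fy=3.3,interpolation=cv2.INTER_CUBIC);cv2.imwrite("pics/c2.png",k[...,::-1])
s=sense();print(s["eef_pos"],s["force"],s["time_s"])
E
```

```text
[570.20698641  75.83911266 219.21472933] [ 0.24456807 -0.3055008  -0.49530006] 1.75
```

View pics/c2.png

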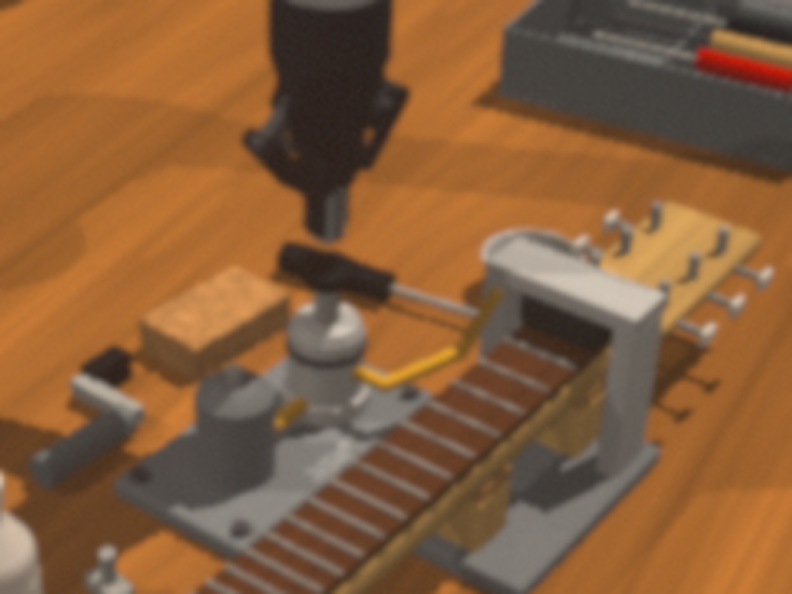

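The closed fingertips at crop (325,240) are right over the cap, and the path below is clear. First stroke:

{"fn": "step_arm", "kwargs": {"plan": [{"offset": [0, 0, 1.5], "rot": [0, 0, 0], "gripper": 0}, {"offset": [0, 0, 2.2], "rot": [0, 0, 0], "gripper": 0}, {"offset": [0, 0, 3], "rot": [0, 0, 0], "gripper": 0}, {"offset": [0, 0, 3.8], "rot": [0, 0, 0], "gripper": 0}, {"offset": [0, 0, 4.4], "rot": [0, 0, 0], "gripper": 0}, {"offset": [0, 0, 4.5], "rot": [0, 0, 0], "gripper": 0}, {"offset": [0, 0, 4.5], "rot": [0, 0, 0], "gripper": 0}]}}

```text
time_s: 2.45
eef_pos: [570.3, 75.9, 176.0]
ee_rot: [0.0, 0.15, 0.989, 0.0]
force: [-8.5, 0.4, 13.5]
grip_width: 0.003
grip_force: 7.2
```

{"fn": "step_arm", "kwargs": {"plan": [{"offset": [0, 0, 0.2], "rot": [0, 0, 0], "gripper": 0}, {"offset": [0, 0, 0.4], "rot": [0, 0, 0], "gripper": 0}, {"offset": [0, 0, 0.4], "rot": [0, 0, 0], "gripper": 0}]}}

```text
time_s: 2.75
eef_pos: [570.3, 75.9, 172.6]
ee_rot: [0.001, 0.15, 0.989, 0.0]
force: [-9.3, 1.2, 17.5]
grip_width: -0.003
grip_force: 9.1
```

{"fn": "step_arm", "kwargs": {"plan": [{"offset": [0, 0, 0.15], "rot": [0, 0, 0], "gripper": 0}, {"offset": [0, 0, 0.3], "rot": [0, 0, 0], "gripper": 0}, {"offset": [0, 0, 0.3], "rot": [0, 0, 0], "gripper": 0}]}}

```text
time_s: 3.05
eef_pos: [570.3, 76.0, 172.4]
ee_rot: [0.001, 0.15, 0.989, -0.0]
force: [-19.5, -0.7, 41.4]
grip_width: -0.002
grip_force: 20.6
```

The plunger bottomed out at TCP z 172.4, where the force jumped to 41 N. Next: release, wait for the return, and push the second stroke.

{"fn": "step_arm", "kwargs": {"plan": [{"offset": [0, 0, -1.5], "rot": [0, 0, 0], "gripper": 0}, {"offset": [0, 0, -4], "rot": [0, 0, 0], "gripper": 0}, {"offset": [0, 0, -4], "rot": [0, 0, 0], "gripper": 0}, {"offset": [0, 0, -4], "rot": [0, 0, 0], "gripper": 0}, {"offset": [0, 0, -4], "rot": [0, 0, 0], "gripper": 0}, {"offset": [0, 0, -3], "rot": [0, 0, 0], "gripper": 0}, {"offset": [0, 0, -2.2], "rot": [0, 0, 0], "gripper": 0}, {"offset": [0, 0, -1.4], "rot": [0, 0, 0], "gripper": 0}, {"offset": [0, 0, -0.7], "rot": [0, 0, 0], "gripper": 0}, {"offset": [0, 0, -0.1], "rot": [0, 0, 0], "gripper": 0}, {"offset": [0, 0, -0.1], "rot": [0, 0, 0], "gripper": 0}, {"offset": [0, 0, -0.1], "rot": [0, 0, 0], "gripper": 0}]}}

```text
time_s: 4.25
eef_pos: [570.8, 75.5, 172.4]
ee_rot: [0.002, 0.151, 0.989, -0.0]
force: [-16.6, 1.1, 45.4]
grip_width: -0.001
grip_force: 23.1
```

{"fn": "step_arm", "kwargs": {"plan": [{"offset": [0, 0, -1.5], "rot": [0, 0, 0], "gripper": 0}, {"offset": [0, 0, -4], "rot": [0, 0, 0], "gripper": 0}, {"offset": [0, 0, -4], "rot": [0, 0, 0], "gripper": 0}, {"offset": [0, 0, -4], "rot": [0, 0, 0], "gripper": 0}, {"offset": [0, 0, -4], "rot": [0, 0, 0], "gripper": 0}, {"offset": [0, 0, -3], "rot": [0, 0, 0], "gripper": 0}, {"offset": [0, 0, -2.2], "rot": [0, 0, 0], "gripper": 0}, {"offset": [0, 0, -1.4], "rot": [0, 0, 0], "gripper": 0}, {"offset": [0, 0, -0.7], "rot": [0, 0, 0], "gripper": 0}, {"offset": [0, 0, 0], "rot": [0, 0, 0], "gripper": 0}, {"offset": [0, 0, 0], "rot": [0, 0, 0], "gripper": 0}, {"offset": [0, 0, 0], "rot": [0, 0, 0], "gripper": 0}]}}

```text
time_s: 5.45
eef_pos: [570.6, 75.4, 172.4]
ee_rot: [0.001, 0.15, 0.989, -0.0]
force: [-18.3, -0.5, 47.7]
grip_width: -0.001
grip_force: 23.8
```

{"fn": "step_arm", "kwargs": {"plan": [{"offset": [0, 0, -1.5], "rot": [0, 0, 0], "gripper": 0}, {"offset": [0, 0, -4], "rot": [0, 0, 0], "gripper": 0}, {"offset": [0, 0, -4], "rot": [0, 0, 0], "gripper": 0}, {"offset": [0, 0, -4], "rot": [0, 0, 0], "gripper": 0}, {"offset": [0, 0, -4], "rot": [0, 0, 0], "gripper": 0}, {"offset": [0, 0, -3], "rot": [0, 0, 0], "gripper": 0}, {"offset": [0, 0, -2.2], "rot": [0, 0, 0], "gripper": 0}, {"offset": [0, 0, -1.4], "rot": [0, 0, 0], "gripper": 0}, {"offset": [0, 0, -0.7], "rot": [0, 0, 0], "gripper": 0}, {"offset": [0, 0, 0], "rot": [0, 0, 0], "gripper": 0}, {"offset": [0, 0, 0], "rot": [0, 0, 0], "gripper": 0}, {"offset": [0, 0, 0], "rot": [0, 0, 0], "gripper": 0}]}}

```text
time_s: 6.65
eef_pos: [570.6, 75.4, 172.4]
ee_rot: [0.001, 0.151, 0.989, -0.0]
force: [-18.6, -0.8, 47.6]
grip_width: -0.002
grip_force: 23.8
```

{"fn": "step_arm", "kwargs": {"plan": [{"offset": [0, 0, -1.5], "rot": [0, 0, 0], "gripper": 0}, {"offset": [0, 0, -4], "rot": [0, 0, 0], "gripper": 0}, {"offset": [0, 0, -4], "rot": [0, 0, 0], "gripper": 0}, {"offset": [0, 0, -4], "rot": [0, 0, 0], "gripper": 0}, {"offset": [0, 0, -4], "rot": [0, 0, 0], "gripper": 0}, {"offset": [0, 0, -3], "rot": [0, 0, 0], "gripper": 0}, {"offset": [0, 0, -2.2], "rot": [0, 0, 0], "gripper": 0}, {"offset": [0, 0, -1.4], "rot": [0, 0, 0], "gripper": 0}, {"offset": [0, 0, -0.7], "rot": [0, 0, 0], "gripper": 0}, {"offset": [0, 0, 0], "rot": [0, 0, 0], "gripper": 0}, {"offset": [0, 0, 0], "rot": [0, 0, 0], "gripper": 0}, {"offset": [0, 0, 0], "rot": [0, 0, 0], "gripper": 0}]}}

```text
time_s: 7.85
eef_pos: [570.6, 75.4, 172.4]
ee_rot: [0.001, 0.15, 0.989, -0.0]
force: [-19.3, -0.6, 47.3]
grip_width: 0.001
grip_force: 23.8
```

Five full strokes are done. I lift well clear, straight up first, and check the pin and plunger.

{"fn": "step_arm", "kwargs": {"plan": [{"offset": [0, 0, -2], "rot": [0, 0, 0], "gripper": 0}, {"offset": [0, 0, -6], "rot": [0, 0, 0], "gripper": 0}, {"offset": [0, 0, -10], "rot": [0, 0, 0], "gripper": 0}, {"offset": [4, 3, -13], "rot": [0, 0, 0], "gripper": 0}, {"offset": [8, 6, -13], "rot": [0, 0, 0], "gripper": 0}, {"offset": [12, 9, -13], "rot": [0, 0, 0], "gripper": 0}, {"offset": [16, 12, -13], "rot": [0, 0, 0], "gripper": 0}, {"offset": [20, 14, -13], "rot": [0, 0, 0], "gripper": 0}, {"offset": [24, 16, -13], "rot": [0, 0, 0], "gripper": 0}, {"offset": [24, 16, -13], "rot": [0, 0, 0], "gripper": 0}, {"offset": [24, 16, -13], "rot": [0, 0, 0], "gripper": 0}]}}

```text
time_s: 8.95
eef_pos: [388.6, 300.0, 296.9]
ee_rot: [-0.0, 0.15, 0.989, -0.0]
force: [0.4, -0.1, 0.0]
grip_width: 0.002
grip_force: 0.0
```

```bash
python3 - <<'E'
from h import *
s=sense();print(s["eef_pos"],s["force"],s["time_s"])
for n,pb,cb in(("scene",(225,262,200,270),(245,290,190,250)),("top",(307,345,195,240),(265,307,190,235))):
    c=capture(n); P=cloud(c)
    for t,(u0,u1,v0,v1),z0 in(("pin",pb,100),("cap",cb,112)):
        q=P[v0:v1,u0:u1].reshape(-1,3); q=q[(q[:,2]>z0)&(q[:,2]<150)]
        print(n,t,len(q),np.median(q,0).round(1) if len(q) else "", np.percentile(q[:,2],90) if len(q) else "")
    if n=="scene":
        k=cv2.resize(c["color"][180:300,190:350],None,fx=5,fy=5,interpolation=cv2.INTER_CUBIC);cv2.imwrite("pics/c3.png",k[...,::-1])
    else: cv2.imwrite("pics/t3.png",c["color"][...,::-1])
E
```

```text
[388.60589236 300.00467279 296.92049377] [ 0.44354169 -0.14116147  0.04629613] 8.95
scene pin 54 [559.5 -21.7 113. ] 120.69495034932959
scene cap 181 [575.4  69.5 124.5] 126.35807150027341
top pin 29 [556.  -16.7 118.9] 121.77223982530622
top cap 241 [570.4  76.5 124.3] 127.28885044789615
```

View pics/c3.png

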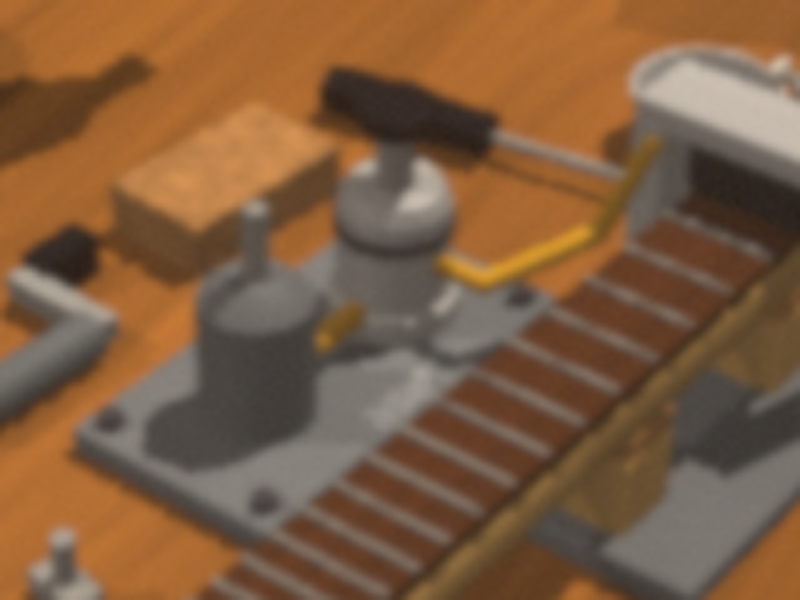

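View pics/t3.png

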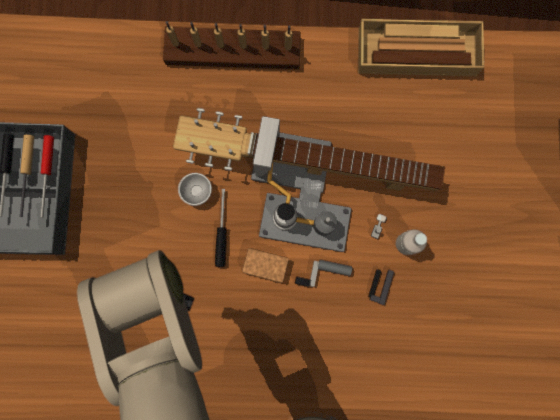

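The pin stands out at crop (257,205–270), with its top at about 120 mm. The cap is back up at 125 mm, the hand is clear, and all the loose parts are where they were. I hand the job in.

```bash
python3 -c "
from rig import *
print(finish_job())"
```

```text
the job is handed in; nothing more can be done
None
```

I handed the job in after five full strokes: the pin measured about 120 mm high (fully out), the plunger was back up, the hand was clear, and the loose parts looked undisturbed; no verdict came back.

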